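# Feel a freshly ground edge for burrs

## Robot

A 6-joint arm with a two-finger parallel gripper is mounted at the origin on the work surface. World frame = base frame: x ahead of the robot, y to its left, z up, the work surface at z = 0. Lengths are in m, angles in rad, forces in N, time in s.
With the tool pointing down it reaches from about 0.425 to 0.95 m from the base axis. Payload 3.5 kg.
Tool frame: the origin (TCP) lies between the finger pads; the fingertips stand 17 mm ahead of it and the grasp point (between the pads) lies 2 mm behind it (ctrl.tip_reach is the distance from the TCP to the fingertips, in m); z points along the fingers, y is the direction in which the jaws open and shut (so a half turn about z gives the same grasp; the last joint's range is limited). The gripper opens to 85 mm and grips with 20 to 120 N. Pads are 22 mm wide; open, the fingers measure 114 mm over their backs; the gripper's body (76 mm by 85 mm) begins 54 mm behind the grasp point. The pads swing forward as they close: fully open they stand 13 mm farther back than shut.
Start: joints at [-1.456, 0.286, 1.577, -0, 1.279, -0.15], TCP at [0.177, -0.651, 0.248] pointing down, gripper open.
Joint ranges: [-2.77, 2.77], [-0.9, 2.22], [0.21, 2.48], [-1.53, 4.67], [0.24, 2.81], [-2.84, 2.84]. Speed limits (rad/s): [2.79, 2.79, 3.14, 3.14, 3.14, 3.14].

## Interface

Orientations are given as a unit quaternion [x, y, z, w].
In Python, from plant import monitor, imaging, workorder, ctrl gives the robot as it stands.
- The arm moves only by the tool send_rows, never from a script. Its argument "rows" is a list of rows, each a list of 4 numbers: the shift along the world's x, y, z normalised to -1 to 1, where 1 is 0.3 m, then the turn about the world's z normalised to -1 to 1, where 1 is 360 degrees. A call has 1 to 20 rows; each row is the pose to reach, as a shift and turn from the pose commanded when the call began, turning the shorter way round; what a row does not reach only later rows make up. A row lasts 1/8 s, in which the tool goes at most 62.5 mm and 10.7 degrees, less where a joint would pass 70% of its speed; a pose out of reach is approached as far as the arm can. A call with a number of a shift or a turn outside -1 to 1 is refused whole. A call with a gripper value outside its range is refused whole. "jaw" is the closure, from 0 (fully open) to 1 (shut), set as the call begins (left out, the last holds). The fingers move at their own pace and stop on an object; "newtons" is the grip in N (left out, the last holds). Time passes only in rows, so rows that repeat a pose let the fingers close. It gives the time, the measured TCP pose, the force and the opening at its end, in the units of the state.
- monitor.get_state(): the state, without advancing time (a new reading comes with each control period).
- imaging.read_camera(name): name is "scene" or "top" or "wrist"; returns the picture (480x640x3 uint8, red, green, blue); there is no depth.
- imaging.calibration(name): a dict with "intrinsics" (3x3 intrinsics, pixels), "dist_coeffs" ([k1, k2, p1, p2, k3] as OpenCV has them; the pictures are not rectified), "cam_to_world" (4x4, takes a point from camera to world coordinates). Camera axes: x right, y up, looking along -z (the intrinsics and any distortion apply to the point x, -y, -z); pixel columns grow to the right and rows downward; lengths in m; the calibration is good to about 2 mm. A picture is of the moment at which its call begins: read the wrist's pose just before it. calibration takes no time and is no camera call; for the wrist camera it gives the pose at the moment of the call.
- workorder.sign_off(): hands the job in, once; it reports no verdict.
The state is a dict: "time": time; "qpos": joint angles; "dq": joint speeds; "joint_efforts": joint torques, N m; "eef_pos": TCP position; "tcp_rot": TCP orientation; "contact_force": force on the tool from outside, world axes, zero at the start; "wrist_torque": the same for the moment, N m; "opening": opening from 0.0 (shut) to 1.0 (fully open).
Only numpy, scipy, OpenCV 4.12 (cv2) and the standard library are available. Lean on these libraries where they do the work, as an engineer would, in place of code of your own. Each camera call takes 0.05 s, during which the arm holds its last target.

## Task

Check the freshly ground top edge of the curved steel runner for burrs: with the fingers closed and pointing down, put the fingertips lightly on the edge at the end by the round post and run them lightly along the whole curve, centred on the edge, to the end by the square block; then lift clear. Press only gently on the sprung runner, do not grip anything, and leave the collar, brush and tin where they stand.

Things in the scene. Friction and masses are not known exactly. Their poses are not given: they have to be found in the camera images.
- cradle: Fixed sprung cradle, any yaw: green base plate 270 x 120 x 8 mm, origin at the centre of its underside on the bench, x along its length, z up. Just past the runner's ends stand a round post (34 mm across) at (-110, -31) mm, where the trace starts, and a square block (32 mm) at (111, -31) mm, where it finishes; both end 34 mm above the bench.
- runner: Curved steel rib on edge in the cradle; frame as the cradle's. Rounded crest 12 mm wide, 60 mm above the bench, an arc of 150 mm radius about (0, -134) mm, 200 mm long, ends (-92, -15) and (92, -15), middle (0, 16). Floats on springs, straight down without tilting: sinks from about 1.5 N, 0.5 N more per mm, hard stop at 14 mm, springs back. Cannot be lifted out. Over 20 N is too hard.
- edge_start (a point): Point 1 of 6 on the crest of the runner's edge, on the middle line of its 12 mm width; rests 60 mm above the bench and sinks with the runner when it is pressed. It lies 9 mm from the runner's end by the round post: start here.
- edge_1 (a point): Point 2 of 6 on the crest of the runner's edge, on the middle line of its 12 mm width; rests 60 mm above the bench and sinks with the runner when it is pressed. 36 mm along the curve from the point before.
- edge_2 (a point): Point 3 of 6 on the crest of the runner's edge, on the middle line of its 12 mm width; rests 60 mm above the bench and sinks with the runner when it is pressed. 36 mm along the curve from the point before.
- edge_3 (a point): Point 4 of 6 on the crest of the runner's edge, on the middle line of its 12 mm width; rests 60 mm above the bench and sinks with the runner when it is pressed. 36 mm along the curve from the point before.
- edge_4 (a point): Point 5 of 6 on the crest of the runner's edge, on the middle line of its 12 mm width; rests 60 mm above the bench and sinks with the runner when it is pressed. 36 mm along the curve from the point before.
- edge_end (a point): Point 6 of 6 on the crest of the runner's edge, on the middle line of its 12 mm width; rests 60 mm above the bench and sinks with the runner when it is pressed. It lies 9 mm from the runner's end by the square block: finish here.
- collar: Bystander: loose steel collar, a short tube 52 mm across and 32 mm high, on the bench on the hollow side of the runner, beside the base plate. Origin: centre of its underside.
- brush: Bystander: loose hand brush lying on the bench on the other side of the base plate. Origin: underside of the brush near its middle; x along the brush.
- tin: Bystander: loose closed metal tin 56 mm across and 55 mm high, standing past the square block's end of the base plate. Origin: centre of its underside.

How it is judged:
On the way, in this order (a step that is already met when the one before it is completed fails the run):
1. fingertips touch the runner's edge at the first of the six points (horizontal distance between the grasp point and edge_start below 0.016 m and contact force between the fingers and runner above 0.2 N), for 0.15 s.
2. fingertips touch the runner's edge at the second of the six points (horizontal distance between the grasp point and edge_1 below 0.016 m and contact force between the fingers and runner above 0.2 N), for 0.15 s.
3. fingertips touch the runner's edge at the third of the six points (horizontal distance between the grasp point and edge_2 below 0.016 m and contact force between the fingers and runner above 0.2 N), for 0.15 s.
4. fingertips touch the runner's edge at the fourth of the six points (horizontal distance between the grasp point and edge_3 below 0.016 m and contact force between the fingers and runner above 0.2 N), for 0.15 s.
5. fingertips touch the runner's edge at the fifth of the six points (horizontal distance between the grasp point and edge_4 below 0.016 m and contact force between the fingers and runner above 0.2 N), for 0.15 s.
6. fingertips touch the runner's edge at the last of the six points (horizontal distance between the grasp point and edge_end below 0.016 m and contact force between the fingers and runner above 0.2 N), for 0.15 s.
At the end, for the whole second after the job is handed in: All six points of the edge touched in order from round post to square block (grasp point within 16 mm of each seen from above, 0.15 s in contact); runner let go and back within 1 mm of its resting height; collar, brush and tin within 15 mm of where they began (z of edge_2 in the frame of cradle above 0.059 m and contact force between the fingers and runner below 0.1 N and distance of each of collar, brush, tin from where it was at the start of the episode below 0.015 m).
It fails at once if the runner is pressed or squeezed with more than 20 N (contact force between the fingers and runner above 20 N).
It fails at once if a bystander (collar, brush, tin) is lifted, carried or shoved more than 15 mm (distance of any of collar, brush, tin from where it was at the start of the episode above 0.015 m).
It also fails if it takes over 38 s, if anything falls off the work surface, if the arm or the gripper's body presses on something with over 40 N, if the wrist force passes 120 N, or if a joint passes its speed limit or range.

## Working session

There is one attempt and no reset: what is moved stays moved. The work goes in short steps, Python scripts to look and compute and a tool call to move; the robot and the scene stay as the last step left them, time stands still between calls to the robot, and variables do not carry over. Pictures are saved under pics/ and viewed, and the job is handed in when it is done.

Besides the shell and the picture viewer there is one more tool, called after "Call:" in YAML: its name, and indented under it one key for each argument. send_rows: Moves the arm, as the interface text tells. Scaled input: -1 to 1 covers 0.3 m each way for a shift and 360 degrees each way for a turn. Its arguments: {"type":"object","properties":{"rows":{"type":"array"},"jaw":{"type":"number"},"newtons":{"type":"number"}},"required":["rows"]}

```bash
mkdir -p pics
python3 - <<'E'
from plant import monitor, imaging, workorder, ctrl
import cv2
print(monitor.get_state()); print(ctrl.tip_reach)
for n in ("top","scene"):
    im=imaging.read_camera(n); cv2.imwrite(f"pics/{n}0.png",im[:,:,::-1]); c=imaging.calibration(n); print(n,c)
E
```

```text
{'time': 0.0, 'qpos': array([-1.45598774e+00,  2.87180917e-01,  1.57817569e+00,  2.62883418e-05,
        1.27857040e+00, -1.49998253e-01]), 'dq': array([ 2.56257534e-04, -1.26803777e-03,  5.31051536e-04, -3.26093421e-04,
       -2.26016695e-04,  6.85292986e-05]), 'joint_efforts': array([-7.28847244e-04, -4.05982804e+01, -2.92629004e+01, -2.55327095e-04,
        5.81404209e-03,  1.26136106e-05]), 'eef_pos': array([ 0.17662776, -0.65085   ,  0.24693766]), 'tcp_rot': array([ 9.91247291e-01,  1.32013049e-01,  3.31157698e-05, -1.16677487e-03]), 'contact_force': array([-1.01098246,  0.17530428,  0.2484979 ]), 'wrist_torque': array([ 0.01469665, -0.02710279, -0.00316914]), 'opening': 0.9951200091585922}
0.017
top {'intrinsics': array([[455.0107334 ,   0.        , 330.59603348],
       [  0.        , 455.0107334 , 235.67612398],
       [  0.        ,   0.        ,   1.        ]]), 'dist_coeffs': array([-0.02261044,  0.        ,  0.        ,  0.        ,  0.        ]), 'cam_to_world': array([[ 0.02028786,  0.99417247, -0.10587497,  0.47516081],
       [-0.99978164,  0.02070391,  0.0028319 ,  0.09631699],
       [ 0.00500742,  0.1057944 ,  0.99437542,  0.9564465 ],
       [ 0.        ,  0.        ,  0.        ,  1.        ]])}
scene {'intrinsics': array([[551.87300988,   0.        , 322.50827111],
       [  0.        , 551.87300988, 235.86329784],
       [  0.        ,   0.        ,   1.        ]]), 'dist_coeffs': array([-0.0304391,  0.       ,  0.       ,  0.       ,  0.       ]), 'cam_to_world': array([[-0.19458964, -0.56175775,  0.80409147,  1.34026215],
       [ 0.98068971, -0.12776675,  0.14806536,  0.21336979],
       [ 0.01955929,  0.81737622,  0.57577213,  0.61927855],
       [ 0.        ,  0.        ,  0.        ,  1.        ]])}
```

View pics/top0.png

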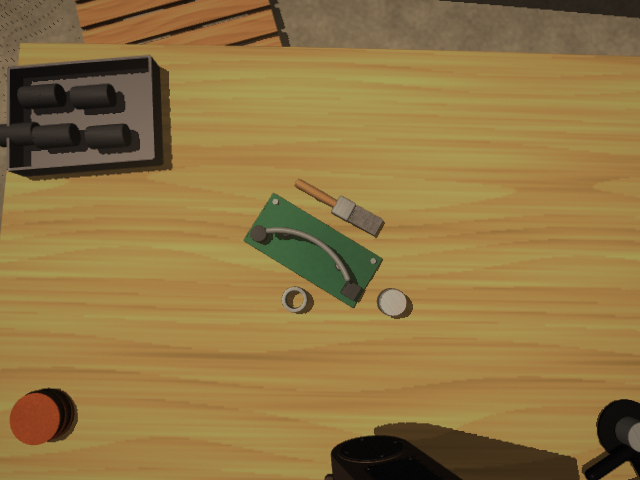

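View pics/scene0.png

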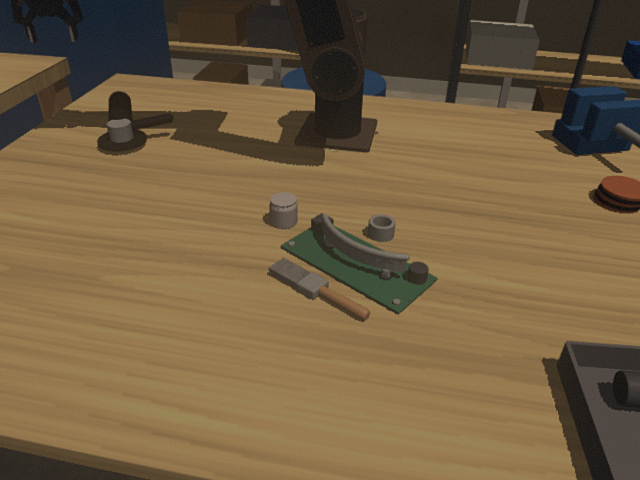

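The top view shows the green plate with corners at about (274,193), (382,261), (354,308) and (245,241). The round post is at (260,233), the square block at (351,291), the collar at (294,300), the tin at (393,302) and the brush at (340,208). Next I'll measure the plate pose in both views.

```bash
cat > h.py <<'E'
import numpy as np, cv2
from plant import imaging
def ray(cal,px):
    K=cal["intrinsics"];d=cal["dist_coeffs"];T=cal["cam_to_world"]
    u=cv2.undistortPoints(np.array(px,float).reshape(-1,1,2),K,d).reshape(-1,2)
    v=np.c_[u[:,0],-u[:,1],-np.ones(len(u))]@T[:3,:3].T
    return T[:3,3],v
def onz(cal,px,z):
    o,v=ray(cal,px); return (o+v*((z-o[2])/v[:,2])[:,None])
def proj(cal,P):
    T=cal["cam_to_world"];p=(np.array(P,float)-T[:3,3])@T[:3,:3]; p=p*[1,-1,-1]
    return cv2.projectPoints(p,np.zeros(3),np.zeros(3),cal["intrinsics"],cal["dist_coeffs"])[0].reshape(-1,2)
def rigid(A,B):
    a=A-A.mean(0);b=B-B.mean(0)
    t=np.arctan2((a[:,0]*b[:,1]-a[:,1]*b[:,0]).sum(),(a*b).sum())
    R=np.array([[np.cos(t),-np.sin(t)],[np.sin(t),np.cos(t)]])
    return t,R,B.mean(0)-R@A.mean(0)
def arc(s): # s from start end, mm
    a=(s-100)/150.; return np.c_[150*np.sin(a),-134+150*np.cos(a)]/1000
E
cat > m.py <<'E'
from h import *
for n in("top","scene"):
    bgr=cv2.imread(f"pics/{n}0.png");cal=imaging.calibration(n)
    hsv=cv2.cvtColor(bgr,cv2.COLOR_BGR2HSV)
    m=cv2.inRange(hsv,(50,80,20),(90,255,255))
    k,l,s,_=cv2.connectedComponentsWithStats(m)
    # union of pieces near plate
    win=np.zeros_like(m);win[180:320,230:450]=255;m&=win
    c=max(cv2.findContours(cv2.morphologyEx(m,cv2.MORPH_CLOSE,np.ones((9,9))),0,1)[0],key=cv2.contourArea)
    hull=cv2.convexHull(c)
    q=cv2.approxPolyDP(hull,8,True).reshape(-1,2)
    print(n,q.tolist())
    W=onz(cal,hull.reshape(-1,2),.008)[:,:2]
    r=cv2.minAreaRect((W*1000).astype(np.float32)); print("minrect mm",r)
    (cx,cy),(w,h),a=r
    if w<h:a+=90
    mid=onz(cal,[(260,233),(351,291)] if n=="top" else [(418,268),(321,221)],.034)[:,:2]
    print("post/block",mid,np.linalg.norm(mid[0]-mid[1]))
    t=np.radians(a); d=mid[1]-mid[0]
    if d@[np.cos(t),np.sin(t)]<0:t+=np.pi
    R=np.array([[np.cos(t),-np.sin(t)],[np.sin(t),np.cos(t)]]);o=np.array([cx,cy])/1000
    print("origin",o,"yaw",np.degrees(t),"post in cradle",((mid-o)@R*1000).round(1))
    pts=arc(np.linspace(0,200,21))@R.T+o
    big=bgr.copy()
    for p in proj(cal,np.c_[pts,np.full(len(pts),.06)]): cv2.circle(big,tuple(int(round(x*8)) for x in p),4,(0,0,255),-1,shift=3)
    cv2.imwrite(f"pics/ov_{n}.png",cv2.resize(big[170:330,230:450],None,fx=3.6,fy=3.6,interpolation=2))
E
python3 m.py
```

```text
top [[273, 194], [381, 259], [353, 306], [244, 240]]
minrect mm ((546.8475952148438, 131.09347534179688), (266.8962707519531, 117.57711029052734), 59.813140869140625)
post/block [[0.57586712 0.23775747]
 [0.46220798 0.05033269]] 0.21919500628659058
origin [0.5468476  0.13109348] yaw 239.81314086914065 post in cradle [[-106.8  -28.5]
 [ 112.4  -32.6]]
scene [[353, 278], [365, 271], [396, 286], [363, 292]]
minrect mm ((596.39111328125, 166.58999633789062), (53.246585845947266, 73.72207641601562), 27.520275115966797)
post/block [[0.58033355 0.2409764 ]
 [0.47505493 0.05042214]] 0.21770281001262984
origin [0.59639111 0.16659   ] yaw 297.5202751159668 post in cradle [[ -73.4   20.1]
 [  47.  -161.3]]
```

```bash
sed -i 's/(50,80,20)/(45,60,15)/; s/90,255,255/95,255,255/' m.py; python3 m.py
python3 - <<'E'
import cv2
b=cv2.imread('pics/scene0.png');h=cv2.cvtColor(b,cv2.COLOR_BGR2HSV)
for p in[(310,250),(340,265),(410,290),(380,275),(425,285)]:print(p,h[p[1],p[0]])
E
```

```text
top [[272, 194], [381, 258], [353, 306], [244, 240]]
minrect mm ((547.014892578125, 131.3701629638672), (268.2401123046875, 118.14368438720703), 59.810211181640625)
post/block [[0.57586712 0.23775747]
 [0.46220798 0.05033269]] 0.21919500628659058
origin [0.54701489 0.13137016] yaw 239.81021118164065 post in cradle [[-106.5  -28.6]
 [ 112.7  -32.6]]
scene [[436, 278], [398, 312], [282, 245], [308, 229]]
minrect mm ((553.8131713867188, 129.91195678710938), (269.2318115234375, 117.92813110351562), 61.10434341430664)
post/block [[0.58033355 0.2409764 ]
 [0.47505493 0.05042214]] 0.21770281001262984
origin [0.55381317 0.12991196] yaw 241.10434341430664 post in cradle [[-110.1  -30.4]
 [ 107.7  -30.5]]
(310, 250) [53 70 76]
(340, 265) [57 71 79]
(410, 290) [55 68 82]
(380, 275) [13 70 51]
(425, 285) [53 69 81]
```

View pics/ov_top.png

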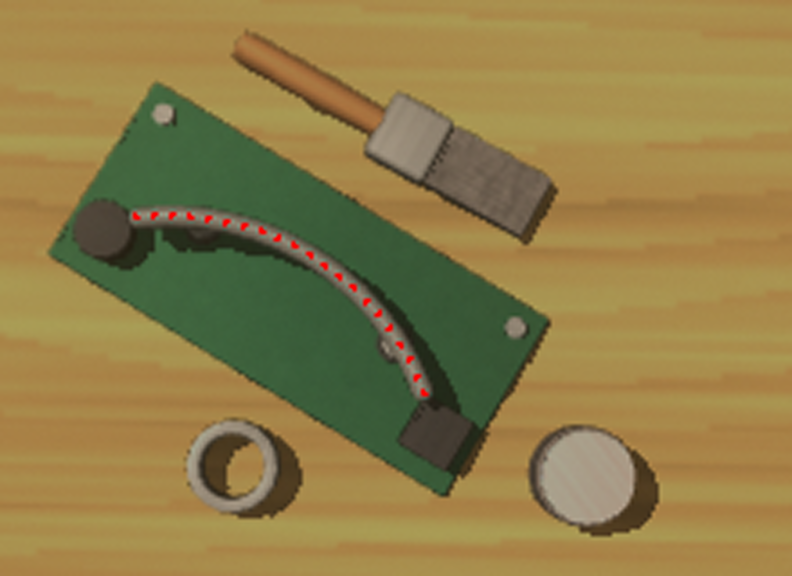

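The overlay puts the predicted crest on the runner in the top view. The scene view gives an origin 7 mm further in x, so I'll check that overlay and then look closer with the wrist camera.

View pics/ov_scene.png

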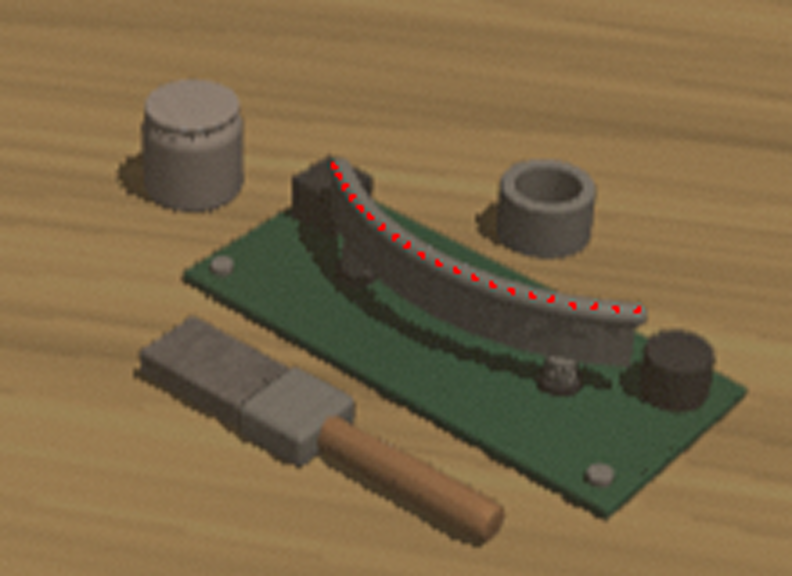

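Run:
```python
from h import *
from plant import monitor
c=imaging.calibration("wrist");print(c); print(monitor.get_state()["eef_pos"])
o=np.array([.547,.131]);t=np.radians(239.8)
R=np.array([[np.cos(t),-np.sin(t)],[np.sin(t),np.cos(t)]])
print(arc(np.array([9,45,81,117,153,189.]))@R.T+o)
print(onz(imaging.calibration("top"),[(294,300),(393,302),(340,208)],.03))
```

```text
{'intrinsics': array([[347.4803686 ,   0.        , 324.45566819],
       [  0.        , 347.4803686 , 242.59817415],
       [  0.        ,   0.        ,   1.        ]]), 'dist_coeffs': array([-0.06055097,  0.        ,  0.        ,  0.        ,  0.        ]), 'cam_to_world': array([[ 0.26268833,  0.91872609,  0.29485119,  0.25197282],
       [-0.96487902,  0.25069947,  0.07847454, -0.63078772],
       [-0.00182243, -0.30511007,  0.95231535,  0.37301784],
       [ 0.        ,  0.        ,  0.        ,  1.        ]])}
[ 0.17662439 -0.65091642  0.24707925]
[[0.58071249 0.21032866]
 [0.57926115 0.17444434]
 [0.56932162 0.13993352]
 [0.55146366 0.1087745 ]
 [0.52671096 0.08275345]
 [0.49648246 0.06336199]]
[[ 0.44177645  0.16485389  0.03      ]
 [ 0.4417563  -0.03505476  0.03      ]
 [ 0.63156742  0.07546151  0.03      ]]
```

The scene overlay, which uses that view's own origin, sits a few mm too near the camera. I'll close the fingers and move over for a wrist view.

Call:
send_rows:
  rows:
    - [0.08,0.1,0]
    - [0.2,0.24,0]
    - [0.35,0.4,0]
    - [0.5,0.55,0]
    - [0.65,0.7,0]
    - [0.75,0.85,0]
    - [0.83,0.96,0]
    - [0.85,1.0,0]
  jaw: 1
  newtons: 20

```text
invalid input
```

Call:
send_rows:
  rows:
    - [0.08,0.1,0,0]
    - [0.2,0.24,0,0]
    - [0.35,0.4,0,0]
    - [0.5,0.55,0,0]
    - [0.65,0.7,0,0]
    - [0.75,0.85,0,0]
    - [0.83,0.96,0,0]
    - [0.85,1.0,0,0]
  jaw: 1
  newtons: 20

```text
time: 1.1
eef_pos: [0.4326, -0.3494, 0.2478]
tcp_rot: [0.991, 0.134, -0.0, -0.0]
contact_force: [-0.4, -1.0, 0.4]
opening: -0.0
```

Call:
send_rows:
  rows:
    - [0.04,0.1,0,0]
    - [0.12,0.26,0,0]
    - [0.2,0.44,0,0]
    - [0.28,0.62,0,0]
    - [0.36,0.8,0,0]
    - [0.42,0.94,0,0]
    - [0.45,1.0,0,0]

```text
time: 1.98
eef_pos: [0.5671, -0.0504, 0.248]
tcp_rot: [0.991, 0.133, -0.0, 0.0]
contact_force: [-0.6, -1.6, -0.7]
opening: 0.0
```

Call:
send_rows:
  rows:
    - [0,0.1,0,0]
    - [0,0.24,0,0]
    - [0,0.4,0,0]
    - [0,0.53,0,0]
    - [0,0.6,0,0]
    - [0,0.63,0,0]
    - [0,0.63,0,0]

```text
time: 2.85
eef_pos: [0.5669, 0.1368, 0.2482]
tcp_rot: [0.991, 0.132, -0.0, 0.0]
contact_force: [0.1, -0.8, -0.5]
opening: 0.002
```

Run:
```python
from h import *
from plant import monitor
import pickle
s=monitor.get_state();c=imaging.calibration("wrist");im=imaging.read_camera("wrist")
cv2.imwrite("pics/w1.png",im[:,:,::-1]);pickle.dump(c,open("w1.pkl","wb"));print(s["time"],s["qpos"],s["eef_pos"],s["contact_force"])
```

```text
2.85 [ 6.32021856e-02  8.60136378e-02  1.80761654e+00 -6.68373732e-04
  1.24820201e+00  1.36974365e+00] [0.56688036 0.13683017 0.24819787] [ 0.09881153 -0.77105094 -0.46039938]
```

View pics/w1.png

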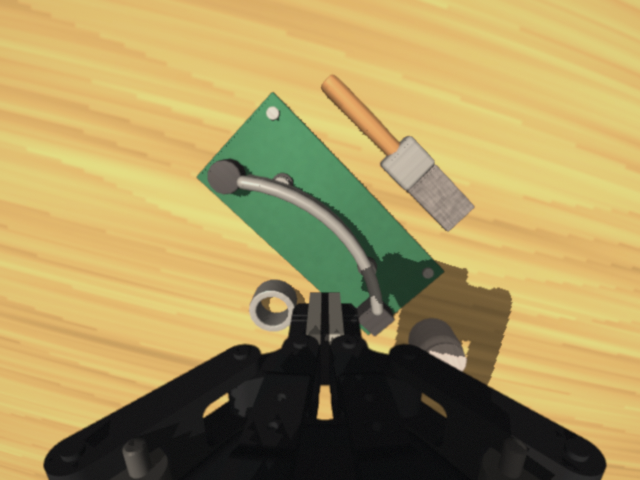

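The wrist view shows plate corners at (272,92), (443,270) and (197,176), the post at (225,176), and the crest running from (243,181) to (377,308). Next I'll measure from the plate edges and the crest, and compare with the top view.

```bash
cat > m2.py <<'E'
from h import *
import pickle
L=np.array([[-.135,.06],[.135,.06],[-.135,-.06]])
def crest(n,bgr,cal,o,R,dbg=True):
    # cross-sections: sample brightness along radial direction on z=.06 plane, find rib (low saturation) band
    hsv=cv2.cvtColor(bgr,cv2.COLOR_BGR2HSV).astype(np.float32)
    out=[]
    for s in np.arange(15,190,8.):
        a=(s-100)/150
        r=np.arange(-16,16.1,.25)
        P=np.c_[(150+r)*np.sin(a),-134+(150+r)*np.cos(a)]/1000
        px=proj(cal,np.c_[P@R.T+o,np.full(len(r),.06)]).astype(np.float32)
        S=cv2.remap(hsv[:,:,1],px[:,:1],px[:,1:],1).ravel();V=cv2.remap(hsv[:,:,2],px[:,:1],px[:,1:],1).ravel()
        m=(S<55)&(V>85)
        if m.sum()>8: out.append((s,r[m].min(),r[m].max(),np.median(r[m])))
    return np.array(out)
if __name__=="__main__":
    top=imaging.calibration("top");w=pickle.load(open("w1.pkl","rb"))
    q={"top":(cv2.imread("pics/top0.png"),top),"w":(cv2.imread("pics/w1.png"),w)}
    qs=q["w"]
    for n,(b,c) in q.items():
        hsv=cv2.cvtColor(b,cv2.COLOR_BGR2HSV);m=cv2.inRange(hsv,(45,60,15),(95,255,255))
        cn=max(cv2.findContours(cv2.morphologyEx(m,cv2.MORPH_CLOSE,np.ones((9,9))),0,1)[0],key=cv2.contourArea).reshape(-1,2).astype(float)
        cs=np.array([[272,92],[443,270],[197,176]] if n=="w" else [[273,193],[382,260],[245,241]],float)
        Ls=[]
        for i,j in((0,1),(0,2)):
            d=(cs[j]-cs[i]);l=np.linalg.norm(d);d/=l
            t=(cn-cs[i])@d;e=np.abs((cn-cs[i])@[-d[1],d[0]])
            p=onz(c,cn[(t>.08*l)&(t<.9*l)&(e<4)]+0.0,.008)[:,:2]
            v=cv2.fitLine((p*1000).astype(np.float32),cv2.DIST_HUBER,0,.01,.01).ravel()
            Ls.append((v[2:]/1000,v[:2],len(p)))
        (p1,d1,_),(p2,d2,_)=Ls
        if d1[1]>0:d1=-d1
        k=np.linalg.solve(np.c_[d1,-d2],p2-p1);corner=p1+k[0]*d1
        yaw=np.degrees(np.arctan2(d1[1],d1[0]));ang=np.degrees(np.arccos(abs(d1@d2)))
        t=np.radians(yaw);R=np.array([[np.cos(t),-np.sin(t)],[np.sin(t),np.cos(t)]])
        o=corner-R@np.array([-.135,.06])
        print(n,"corner angle",ang,"yaw",yaw%360,"origin",o,[x[2] for x in Ls])
    o=np.array([.549,.131]);t=np.radians(239.9)
    R=np.array([[np.cos(t),-np.sin(t)],[np.sin(t),np.cos(t)]])
    for n,(b,c) in q.items():print(n);print(crest(n,b,c,o,R).round(1))
E
python3 m2.py
```

```text
top corner angle 88.52778 yaw 239.69278 origin [0.54473979 0.13135913] [90, 54]
w corner angle 89.34533 yaw 239.73792 origin [0.54590573 0.13014632] [151, 80]
top
[[ 15.   -3.5  -0.2  -1.9]
 [ 23.   -2.5   2.8  -0.9]
 [ 31.   -3.5  -1.   -2.2]
 [ 39.   -3.8  -1.2  -2.5]
 [ 47.   -3.5   0.   -1.8]
 [ 55.   -3.2  -0.2  -1.8]
 [ 63.   -3.2  -1.   -2.1]
 [ 71.   -3.   -0.5  -1.8]
 [ 79.   -4.   -0.5  -2.2]
 [ 87.   -3.8   2.5  -2.1]
 [ 95.   -4.   -0.5  -2.2]
 [103.   -3.5  -0.8  -2.1]
 [111.   -3.2   0.2  -1.5]
 [119.   -3.8   0.   -1.9]
 [127.   -4.2  -0.2  -2.2]
 [135.   -5.5   0.   -2.8]
 [143.   -4.   -1.   -2.5]
 [151.   -5.8   0.2  -2.8]
 [159.   -4.2   0.   -2.1]
 [167.  -10.2  -0.2  -5.2]
 [175.   -9.5  -0.5  -2.5]
 [183.   -3.8   0.5  -1.6]]
w
[[ 15.   -6.5   7.    0.2]
 [ 23.   -6.5   7.2  -0.2]
 [ 31.   -6.5  14.    3.2]
 [ 39.   -6.5  15.8   3.8]
 [ 47.   -6.5   5.5  -0.5]
 [ 55.   -6.5   5.2  -0.6]
 [ 63.   -6.5   5.2  -0.6]
 [ 71.   -6.5   5.2  -0.6]
 [ 79.   -6.5   5.2  -0.6]
 [ 87.   -6.2   5.2  -0.5]
 [ 95.   -6.2   5.2  -0.5]
 [103.   -6.2   5.   -0.6]
 [111.   -6.5   5.   -0.8]
 [119.   -6.2   5.   -0.6]
 [127.   -6.2   5.   -0.6]
 [135.   -6.2   5.   -0.6]
 [143.   -6.8   4.8  -1. ]
 [151.   -8.2   3.8  -1.5]
 [159.   -1.    1.5   0.2]
 [167.   -0.5   1.5   0.5]
 [183.   -6.2   1.   -2.6]]
```

The wrist crest band measures 11.7 mm wide against the nominal 12, and sits 0.6 mm inside the guess. The corner angles are near 90°. I'll take origin ≈ (0.548, 0.131) and yaw 239.8°, which puts the start at (0.5817, 0.2103). I'll go to 10 mm above it first.

Call:
send_rows:
  rows:
    - [0.01,0.06,-0.02,0]
    - [0.03,0.15,-0.08,0]
    - [0.045,0.22,-0.18,0]
    - [0.049,0.245,-0.3,0]
    - [0.049,0.245,-0.4,0]
    - [0.049,0.245,-0.48,0]
    - [0.049,0.245,-0.52,0]
    - [0.049,0.245,-0.535,0]
    - [0.049,0.245,-0.535,0]
    - [0.049,0.245,-0.535,0]

```text
time: 4.15
eef_pos: [0.5822, 0.2112, 0.0892]
tcp_rot: [0.991, 0.132, 0.001, -0.0]
contact_force: [0.1, -0.1, 0.9]
opening: 0.001
```

Run:
```python
from h import *
from plant import monitor
s=monitor.get_state();print(s["time"],s["eef_pos"],s["contact_force"],s["opening"])
for n in("wrist","scene"):
    im=imaging.read_camera(n)[:,:,::-1]
    if n=="scene": im=cv2.resize(im[170:330,230:450],None,fx=3.6,fy=3.6,interpolation=2)
    cv2.imwrite(f"pics/{n}2.png",im)
```

```text
4.15 [0.58223254 0.21120126 0.08915358] [ 0.06018192 -0.14376823  0.86283867] 0.0009876917936706376
```

View pics/wrist2.png

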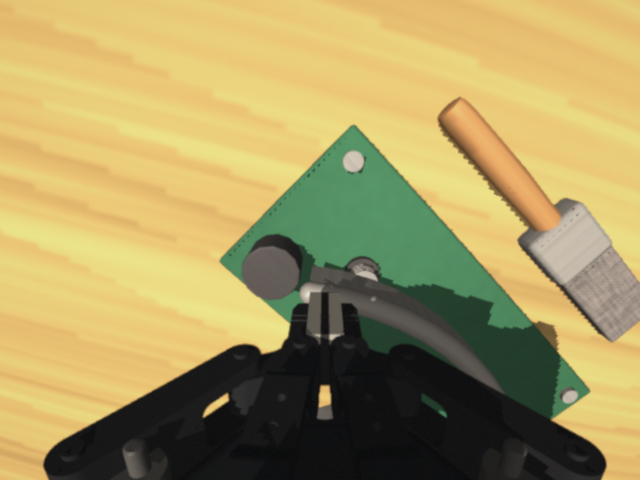

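View pics/scene2.png

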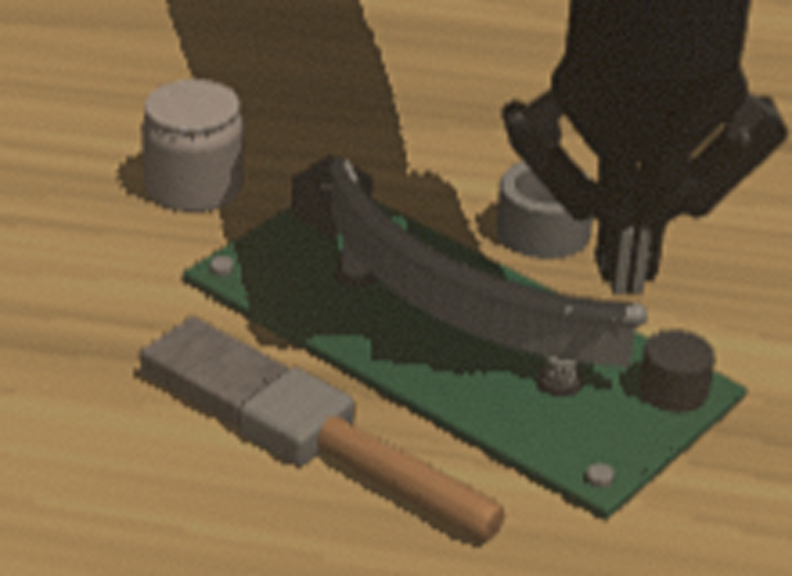

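The tips are just above the post-end of the crest: scene crop (630,292) against the crest end at (640,312). I'll lower them gently.

Call:
send_rows:
  rows:
    - [0,-0.003,-0.013,0]
    - [0,-0.003,-0.026,0]
    - [0,-0.003,-0.038,0]
    - [0,-0.003,-0.047,0]
    - [0,-0.003,-0.053,0]
    - [0,-0.003,-0.053,0]
    - [0,-0.003,-0.053,0]

```text
time: 5.12
eef_pos: [0.5813, 0.2101, 0.0721]
tcp_rot: [0.991, 0.132, -0.0, 0.0]
contact_force: [-2.1, -1.0, 3.8]
opening: -0.003
```

The fingers are in contact at 3.8 N, about 5 mm down. Next I'll work out the trace rows.

Run:
```python
from h import *
o=np.array([.548,.131]);t=np.radians(239.8)
R=np.array([[np.cos(t),-np.sin(t)],[np.sin(t),np.cos(t)]])
P=arc(np.arange(9,190,6.))@R.T+o
print(((P-P[0])/.3).round(3).tolist()); print(((P-P[15])/.3).round(3)[15:].tolist(),P[15])
```

```text
[[0.0, 0.0], [0.001, -0.02], [0.002, -0.04], [0.001, -0.06], [-0.0, -0.08], [-0.002, -0.1], [-0.005, -0.12], [-0.008, -0.139], [-0.013, -0.159], [-0.018, -0.178], [-0.024, -0.197], [-0.031, -0.216], [-0.038, -0.235], [-0.046, -0.253], [-0.055, -0.271], [-0.065, -0.288], [-0.075, -0.306], [-0.086, -0.322], [-0.097, -0.339], [-0.11, -0.354], [-0.123, -0.37], [-0.136, -0.384], [-0.15, -0.399], [-0.165, -0.412], [-0.18, -0.425], [-0.196, -0.438], [-0.212, -0.449], [-0.228, -0.461], [-0.245, -0.471], [-0.263, -0.481], [-0.281, -0.49]]
[[0.0, 0.0], [-0.01, -0.017], [-0.021, -0.034], [-0.033, -0.05], [-0.045, -0.066], [-0.058, -0.081], [-0.072, -0.096], [-0.086, -0.11], [-0.1, -0.124], [-0.115, -0.137], [-0.131, -0.149], [-0.147, -0.161], [-0.164, -0.172], [-0.181, -0.183], [-0.198, -0.192], [-0.216, -0.202]] [0.56232853 0.12381763]
```

Call:
send_rows:
  rows:
    - [0.001,-0.01,0,0]
    - [0.001,-0.02,0,0]
    - [0.002,-0.04,0,0]
    - [0.002,-0.06,0,0]
    - [0.001,-0.08,0,0]
    - [-0.001,-0.1,0,0]
    - [-0.004,-0.12,0,0]
    - [-0.008,-0.139,0,0]
    - [-0.012,-0.159,0,0]
    - [-0.017,-0.178,0,0]
    - [-0.023,-0.197,0,0]
    - [-0.03,-0.216,0,0]
    - [-0.037,-0.235,0,0]
    - [-0.045,-0.253,0,0]
    - [-0.054,-0.271,0,0]
    - [-0.064,-0.288,0,0]
    - [-0.064,-0.288,0,0]

```text
time: 7.25
eef_pos: [0.5618, 0.1229, 0.0719]
tcp_rot: [0.991, 0.132, -0.0, 0.001]
contact_force: [0.1, 0.1, 4.0]
opening: 0.0
```

The tips are still in contact at 4.0 N, within 1 mm of the planned mid-line. Now the second half.

Call:
send_rows:
  rows:
    - [-0.004,-0.007,0,0]
    - [-0.01,-0.016,0,0]
    - [-0.02,-0.032,0,0]
    - [-0.032,-0.048,0,0]
    - [-0.044,-0.064,0,0]
    - [-0.057,-0.079,0,0]
    - [-0.071,-0.094,0,0]
    - [-0.085,-0.108,0,0]
    - [-0.099,-0.122,0,0]
    - [-0.114,-0.135,0,0]
    - [-0.13,-0.147,0,0]
    - [-0.146,-0.159,0,0]
    - [-0.163,-0.17,0,0]
    - [-0.18,-0.18,0,0]
    - [-0.197,-0.19,0,0]
    - [-0.215,-0.2,0,0]
    - [-0.215,-0.2,0,0]
    - [-0.215,-0.2,0,0]

```text
time: 9.5
eef_pos: [0.4968, 0.0634, 0.0716]
tcp_rot: [0.991, 0.132, -0.001, 0.0]
contact_force: [-0.6, -1.7, 4.4]
opening: -0.004
```

Run:
```python
from h import *
for n in("wrist","scene"):
    im=imaging.read_camera(n)[:,:,::-1]
    if n=="scene": im=cv2.resize(im[170:330,230:450],None,fx=3.6,fy=3.6,interpolation=2)
    cv2.imwrite(f"pics/{n}3.png",im)
```

```text
(no output)
```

View pics/scene3.png

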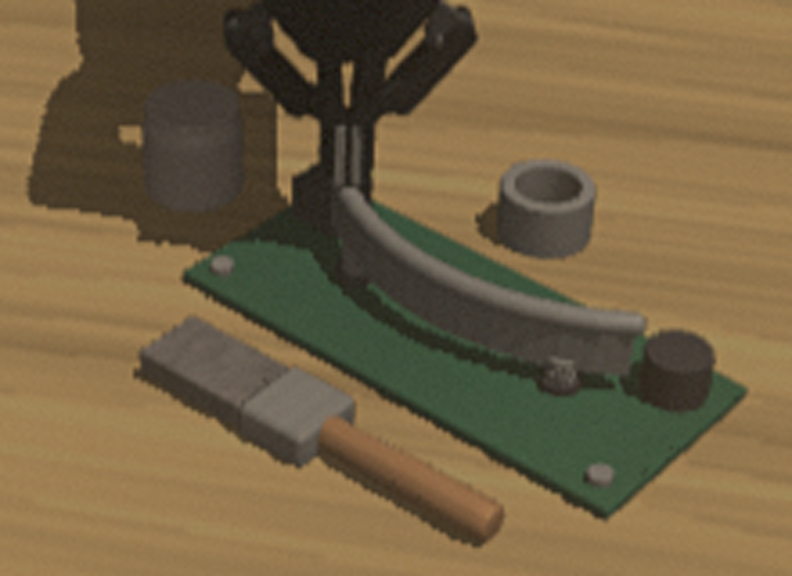

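View pics/wrist3.png

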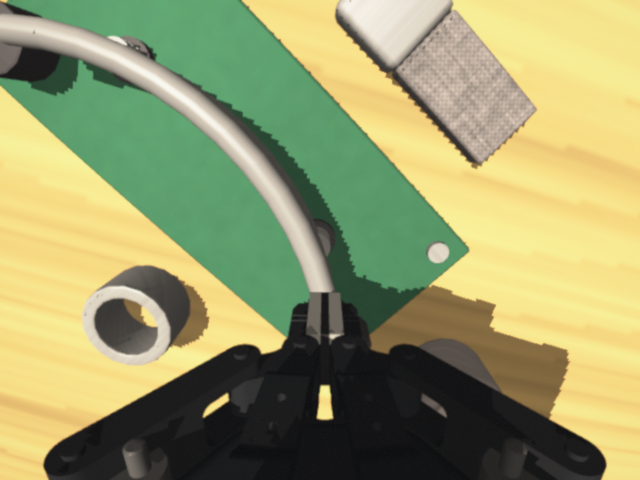

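The wrist view shows the tips at (325,295), centred on the crest at the block end. The runner is still pressed, and the bystanders haven't moved. Lifting straight up.

Call:
send_rows:
  rows:
    - [0,0,0.03,0]
    - [0,0,0.08,0]
    - [0,0,0.16,0]
    - [0,0,0.28,0]
    - [0,0,0.38,0]
    - [0,0,0.42,0]
    - [0,0,0.42,0]
    - [0,0,0.42,0]

```text
time: 10.6
eef_pos: [0.4967, 0.0638, 0.1964]
tcp_rot: [0.991, 0.132, -0.001, -0.0]
contact_force: [-0.6, 0.2, -1.1]
opening: 0.001
```

Run:
```python
from h import *
from plant import monitor
s=monitor.get_state();print(s["time"],s["eef_pos"],s["contact_force"])
a=cv2.imread("pics/scene0.png")
im=np.ascontiguousarray(imaging.read_camera("scene")[:,:,::-1])
cv2.imwrite("pics/scene4.png",cv2.resize(im[170:330,230:450],None,fx=3.6,fy=3.6,interpolation=2))
for n,(x,y,w,h) in {"brush":(262,255,112,68),"collar":(364,208,36,36),"runner":(375,240,38,22),"tin":(266,190,36,40)}.items():
    g=lambda i:cv2.cvtColor(i[y:y+h,x:x+w],cv2.COLOR_BGR2GRAY).astype(np.float32)
    print(n,cv2.phaseCorrelate(g(a),g(im)))
```

```text
10.6 [0.49671537 0.06384433 0.19637966] [-0.57228867  0.18770052 -1.0638116 ]
brush ((-0.03978083336726712, -0.015531489044931845), 0.9906068674944065)
collar ((0.03869343764851152, -0.03711146947372157), 1.0342113022451047)
runner ((-0.08793429733302105, 0.02040519636346083), 0.985117252667745)
tin ((0.6675139239906649, -10.63927661864766), 0.22540161775218115)
```

View pics/scene4.png

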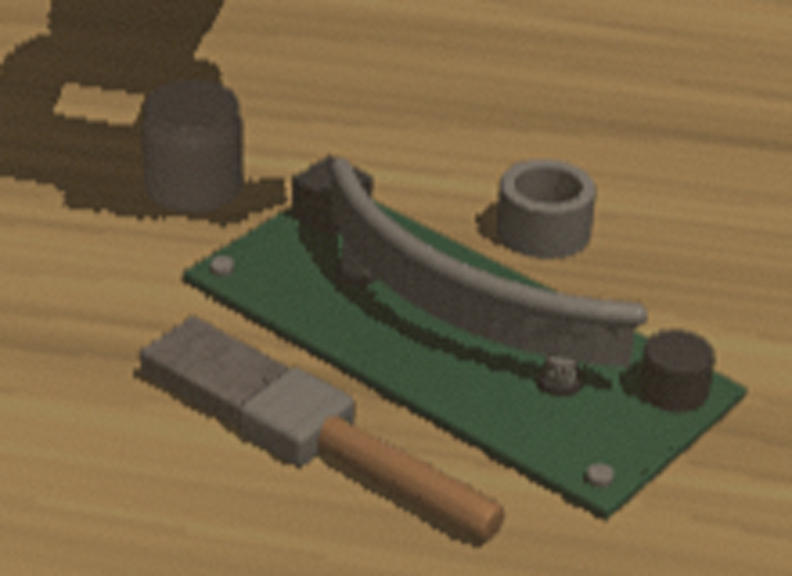

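The runner has sprung back, with its end at (640,312) as in the first picture, and the fingers are clear. The tin is in the arm's shadow, so its correlation value means nothing, but its outline at (193,145) hasn't moved. Handing in.

```bash
python3 -c "
from plant import workorder
print(workorder.sign_off())"
```

```text
the job is handed in; nothing more can be done
None
```

I ran the closed fingertips along the whole curve, from the round post to the square block, then lifted clear and handed the job in at about 10.7 s; no verdict was reported.

- **Contact:** the vertical force read 3.8 N at the start point, 4.0 N mid-curve and 4.4 N at the end point. Each was read with the fingers at rest. I did not log force while they were moving.
- **Centring:** the tool was within about 1 mm of the planned middle line at those three points.
- **After the lift:** the runner was back at its resting height in the scene picture, with under 0.1 pixel of shift. The force reading after the lift was about 1 N, the same size as the sensor's offset in free air.
- **Bystanders:** the collar and brush had shifted less than 0.1 pixel.

Two checks disagreed or failed:
- **Cradle position:** the scene camera's plate outline put the cradle about 7 mm from the top camera's estimate. I went with the top and wrist views; in the wrist view the crest measured 11.7 mm wide against the nominal 12 mm.
- **Tin:** its automatic shift check was useless because the arm's shadow fell on it. By eye, its outline had not moved.

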